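# Coast check of a rotary assembly fixture

## Robot

A 7-joint arm with a two-finger parallel gripper is mounted at the origin on the work surface. World frame = base frame: x ahead of the robot, y to its left, z up, the work surface at z = 0. Lengths are in m, angles in rad, forces in N, time in s.
With the tool pointing down it reaches from about 0.4 to 0.85 m from the base axis. Payload 4.5 kg.
Tool frame: the origin (TCP) lies between the finger pads, 19 mm behind the fingertips; this is the grasp point; z points along the fingers, y is the line along which they close (so a half turn about z gives the same grasp; the last joint's range is limited). The gripper opens to 88 mm and grips with 3 to 60 N. Pads are 18 mm wide; open, the fingers measure 123 mm over their backs; the gripper's body (75 mm by 187 mm) begins 45 mm behind the grasp point.
Start: joints at [1.346, 0.689, -0.195, 1.565, 0.157, 0.902, -0.215], TCP at [0.16, -0.604, 0.257] pointing down, gripper open.
Joint ranges: [-3.01, 3.01], [-0.46, 2.08], [-1.47, 1.51], [0.13, 2.56], [-1, 4.14], [0.04, 2.09], [-2.66, 2.66]. Speed limits (rad/s): [2.57, 2.57, 3.14, 3.14, 3.14, 3.14, 3.14].

## Interface

Orientations are given as [roll, pitch, yaw] about the fixed x, y, z axes, in that order (R = Rz(yaw) Ry(pitch) Rx(roll)).
In Python, from workcell import ctrl gives the robot as it stands. The module is installed in compiled form; this text tells all that it offers.
- The arm moves only by the tool move_arm, never from a script. Its argument "motion" is a list that holds one entry, the list of rows, each a list of 6 numbers: the shift along the tool's x, y, z normalised to -1 to 1, where 1 is 40 mm, then the turn, a rotation vector about the tool's x, y, z normalised to -1 to 1, where 1 is 90 degrees. In form: [[[x, y, z, ax, ay, az], ...]]. A call has 1 to 8 rows; each row shifts and turns the commanded pose from where the row before left it, along the tool's axes as they then stand; what a row does not reach is not made up. A row lasts 1/10 s, in which the tool goes at most 50 mm and 8.59 degrees, less where a joint would pass 70% of its speed; a pose out of reach is approached as far as the arm can. A call with a number of a shift or a turn outside -1 to 1 is refused whole. A call with a gripper value outside its range is refused whole. "hand" is the closure, from -1 (fully open) to 1 (shut), set as the call begins (left out, the last holds). The fingers move at their own pace and stop on an object; "squeeze" is the grip in N (left out, the last holds). Time passes only in rows, so rows that do not move let the fingers close. It gives the time, the measured TCP pose, the force, the opening and the grip force at its end, in the units of the state.
- ctrl.observe(): the state, without advancing time (a new reading comes with each control period).
- ctrl.camera(name): name is "scene" or "top" or "wrist"; returns a dict with "color" (420x560x3 uint8, blue, green, red), "z_map" (420x560 float32, m along the optical axis (not along the pixel's ray), 0 where there is no reading), "fx", "fy", "cx", "cy" (pixels), "extrinsics" (4x4, takes a point from camera to world coordinates); the wrist camera has in their place "hand_eye" (4x4, takes a point from camera to tool coordinates, whose origin is the TCP and whose axes are the flange's). Camera axes: x right, y down, z forward; pixel columns grow to the right and rows downward; lengths in m; the calibration is good to about 2 mm. A picture is of the moment at which its call begins: read the wrist's pose just before it.
- ctrl.hand_in(): hands the job in; it is judged then, once.
The state is a dict: "time_s": time; "joint_pos": joint angles; "joint_vel": joint speeds; "effort": joint torques, N m; "tcp_pos": TCP position; "tool_rot": TCP orientation; "force": force on the tool from outside, world axes, zero at the start; "ft_torque": the same for the moment, N m; "width": finger opening in m; "grasp_force": force on a finger pad.
Only numpy, scipy, OpenCV 4.12 (cv2) and the standard library are available. Lean on these libraries where they do the work, as an engineer would, in place of code of your own. Each camera call takes 0.05 s, during which the arm holds its last target. There are 200 camera calls.

## Task

Check that the rotary fixture on the bench runs freely: give its turntable a gentle spin, counter-clockwise seen from above, to about one turn in five seconds (never faster than a turn in three seconds), then let go. While it coasts on its own, keep the gripper a few centimetres straight above the top of the travelling handle, following it round without touching the turntable for at least five seconds, as if filming it with the wrist camera, and do this before it has slowed to a turn in fifteen seconds. Finish with the turntable at rest (let it run down, or stop it softly), the housing still seated in its middle and the tape and screwdriver beside the fixture left where they are.

Things in the scene. Friction and masses are not known exactly. Their poses are not given: they have to be found in the camera images.
- fixture_base: Grey painted round foot of the rotary fixture, 200 mm diameter, standing on the bench, fixed. Origin: centre of its underside on the bench (z = 0), on the vertical turning axis.
- turntable (a joint): Angle of the turntable about the vertical axis, rad, growing counter-clockwise seen from above; many turns free, no spring. Inertia with all it carries 0.018 kg m2 nominal (varies by a third), bearing drag 0.0009 N m plus 0.0014 N m s/rad: coasts from 1.25 rad/s to rest in about 15 s. World yaw of the handle about the axis = this value + yaw of fixture_base.
- disc_center (a point): Centre of the turntable's top face, on the turning axis, 60 mm above the bench; turns with it. The turntable is a bare metal disc, 280 mm diameter, 15 mm thick, nominally 1.8 kg, on a low-friction bearing. It can be set turning by pushing its handle sideways with the closed fingers (a few newtons).
- handle_top (a point): Centre of the top face of the upright black handle, a smooth cylinder, 32 mm diameter, standing on the disc 105 mm from the turning axis; it reaches from 65 to 130 mm above the bench and travels with the disc. Across the axis from it, also 105 mm from the axis, is a low steel counterweight, 40 mm diameter, 12 mm high.
- housing: Steel motor end housing, loose, round, 110 mm diameter flange, 60 mm high (top 120 mm above the bench), about 0.6 kg (varies), standing in the middle of the disc between three low lugs (tops 74 mm above the bench, reaching out to 71 mm from the axis). Origin: centre of its underside.
- tape: Roll of yellow tape lying on the bench beside the fixture, 90 mm diameter, 25 mm high, bystander. Origin: centre of underside.
- driver: Screwdriver with red handle lying on the bench beside the fixture, bystander.
Things that resemble listed ones, but are neither listed nor needed, are in the scene too. Of the things that look like the housing, the middle-sized one is meant.

How it is judged:
By the outcome, as a careful person would: the job done as asked, in the order asked, and still so for the second after the job is handed in, with the robot touching nothing.
It also fails if it takes over 72 s, if anything falls off the work surface, if the arm or the gripper's body presses on something with over 40 N, if the wrist force passes 120 N, or if a joint passes its speed limit or range.

## Working session

There is one attempt and no reset: what is moved stays moved. The work goes in short steps, Python scripts to look and compute and a tool call to move; the robot and the scene stay as the last step left them, time stands still between calls to the robot, and variables do not carry over. Pictures are saved under pics/ and viewed, at most 10 in all, crops included, and the job is handed in when it is done.

Besides the shell and the picture viewer there is one more tool, called after "Request:" as a command line: name --argument value ..., lists and objects as JSON in quotes. move_arm: Moves the arm, as the interface text tells. Scaled input: -1 to 1 covers 40 mm each way for a shift and 90 degrees each way for a turn. Its arguments: {"type":"object","properties":{"motion":{"type":"array"},"hand":{"type":"number"},"squeeze":{"type":"number"}},"required":["motion"]}

```bash
mkdir -p pics
python3 - <<'E'
from workcell import ctrl
import cv2,numpy as np
s=ctrl.observe();print(s)
for n in("scene","top"):
    c=ctrl.camera(n);cv2.imwrite(f"pics/{n}0.png",c["color"]);np.savez(f"{n}0.npz",**c)
    print(n,c["fx"],c["cx"],c["cy"],np.round(c["extrinsics"],3).tolist())
c=ctrl.camera("wrist");print(np.round(c["hand_eye"],3).tolist())
E
```

```text
{'time_s': 0.0, 'joint_pos': array([ 1.34579779,  0.69000907, -0.19449891,  1.56634312,  0.15732506,
        0.90248812, -0.21507625]), 'joint_vel': array([ 4.16814784e-05, -8.80381160e-04,  5.00338560e-04, -8.36939848e-05,
        2.81103530e-04, -5.14702528e-04,  1.77454795e-03]), 'effort': array([ 7.98004166e-04, -5.27564013e+01, -1.26690812e+00, -1.53430778e+01,
       -5.25879557e-02,  6.51449023e-03,  1.84103264e-04]), 'tcp_pos': array([ 0.15973794, -0.60362436,  0.25659421]), 'tool_rot': array([-3.13974526e+00,  1.59387309e-04,  2.58910639e-01]), 'force': array([0.61452264, 0.42602535, 0.00066757]), 'ft_torque': array([-0.04736717, -0.03725603, -0.01794516]), 'grasp_force': 0.0, 'width': 0.08803865117303382}
scene 457.38490687747276 275.5056811761559 203.08556416167173 [[0.821, 0.417, -0.39, 1.021], [0.571, -0.598, 0.562, -0.584], [0.001, -0.684, -0.729, 0.928], [0.0, 0.0, 0.0, 1.0]]
top 458.71279103160845 275.917262627394 211.61448369657492 [[0.027, -0.984, 0.176, 0.377], [-1.0, -0.028, -0.001, 0.04], [0.006, -0.176, -0.984, 1.255], [0.0, 0.0, 0.0, 1.0]]
[[0.0, -0.951, -0.311, 0.08], [1.0, 0.0, -0.0, -0.0], [0.0, -0.311, 0.951, -0.127], [0.0, 0.0, 0.0, 1.0]]
```

View pics/scene0.png

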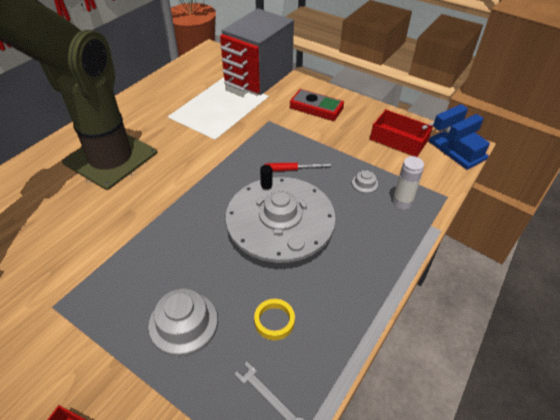

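View pics/top0.png

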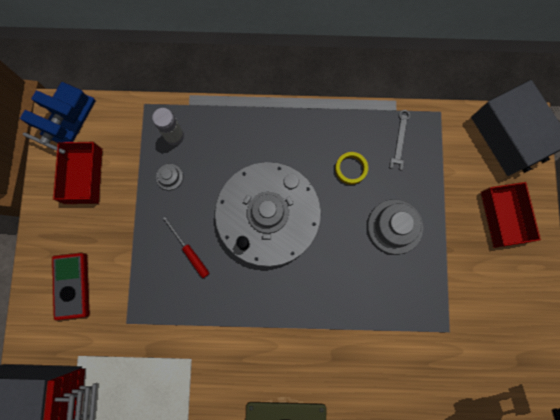

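Top view: the fixture disc is at (268,214), with the black handle at (243,243) and the counterweight at (291,182). 
- **Housing candidates:** small (169,177), middle on the disc (268,212), large (398,224). I choose the one on the disc. 
- **Handle candidates:** handle (243,243), meter knob (68,293), spray/jar (165,125). I choose (243,243). 
- **Bystanders:** tape (351,168), driver (190,255).

```bash
cat > h.py <<'E'
import cv2,numpy as np
def cast(c,uv,z):
    T=c["extrinsics"];d=T[:3,:3]@np.array([(uv[0]-c["cx"])/c["fx"],(uv[1]-c["cy"])/c["fy"],1]);o=T[:3,3]
    return o+d*(z-o[2])/d[2]
def cloud(c):
    z=c["z_map"];v,u=np.indices(z.shape);P=np.stack([(u-c["cx"])/c["fx"]*z,(v-c["cy"])/c["fy"]*z,z],-1)
    T=c["extrinsics"];return P@T[:3,:3].T+T[:3,3]
def handle(c,ax):
    """handle centre from the dark points at top-face height near ax"""
    P=cloud(c);r=np.hypot(P[...,0]-ax[0],P[...,1]-ax[1]);g=c["color"].max(-1)
    m=(c["z_map"]>0)&(r>.08)&(r<.13)&(P[...,2]>.12)&(P[...,2]<.14)&(g<80)
    return P[m].mean(0) if m.sum()>4 else None, int(m.sum())
E
python3 - <<'E'
from h import *
c=dict(np.load("top0.npz"));s=dict(np.load("scene0.npz"))
for n,k in(("top",c),("scene",s)):
    P=cloud(k)
    ax0=np.array(cast(c,(268,212),.06)[:2])
    for it in range(3):
        r=np.hypot(P[...,0]-ax0[0],P[...,1]-ax0[1])
        m=((k["z_map"]>0)&(r<.17)&(P[...,2]>.05)&(P[...,2]<.068)).astype(np.uint8)
        xy=P[m>0][:,:2].astype(np.float32); q,rad=cv2.minEnclosingCircle(xy); ax0=np.array(q)
    mt=(k["z_map"]>0)&(r<.03)&(P[...,2]>.11)&(P[...,2]<.13)
    print(n,"disc",q,rad,np.median(P[m>0][:,2]),"housing top",P[mt].mean(0),mt.sum(),"handle",handle(k,ax0))
    for nm,lo,hi in(("tape",(0,120,120),(90,255,255)),):
        mm=(cv2.inRange(k["color"],lo,hi)>0)&(k["z_map"]>0);print(nm,P[mm].mean(0),mm.sum(),np.ptp(P[mm],0))
    hs=cv2.cvtColor(k["color"],cv2.COLOR_BGR2HSV);r=np.hypot(P[...,0]-ax0[0],P[...,1]-ax0[1])
    mm=((hs[...,0]<8)|(hs[...,0]>172))&(hs[...,1]>150)&(r<.3)&(k["z_map"]>0);print("driver",P[mm].min(0),P[mm].max(0),mm.sum())
    # tall neighbours
    mm=(k["z_map"]>0)&(r>.16)&(r<.35)&(P[...,2]>.06);print("tall",P[mm].min(0) if mm.any() else 0,P[mm].max(0) if mm.any() else 0)
cv2.imwrite("pics/crop.png",cv2.resize(c["color"][140:290,190:350],None,fx=4,fy=4))
E
```

```text
top disc (0.588720977306366, 0.06200454756617546) 0.14028812944889069 0.06119789763376149 housing top [0.58706026 0.06133584 0.1185012 ] 325 handle (array([0.50138535, 0.12112376, 0.13049369]), 124)
tape [ 0.72942152 -0.16932699  0.02518039] 286 [0.08971615 0.09193879 0.03664783]
driver [0.41616141 0.21546619 0.00639574] [0.50090373 0.28856279 0.03170431] 318
tall [ 0.51405677 -0.28786345  0.06004291] [0.8276753  0.34938082 0.15836307]
scene disc (0.5906844139099121, 0.05952116847038269) 0.14215685427188873 0.05866972563820083 housing top [0.59149322 0.05587169 0.1175261 ] 223 handle (array([0.50480834, 0.11499385, 0.12712308]), 96)
tape [ 0.47863936 -0.10907129 -0.02551458] 4822 [2.27100382 2.24778448 0.87792234]
driver [ 0.41011959  0.12570101 -0.00170745] [0.51378556 0.28439367 0.13028091] 221
tall [ 0.51652594 -0.29019153  0.06000699] [0.83319805 0.34577081 0.15251681]
```

View pics/crop.png

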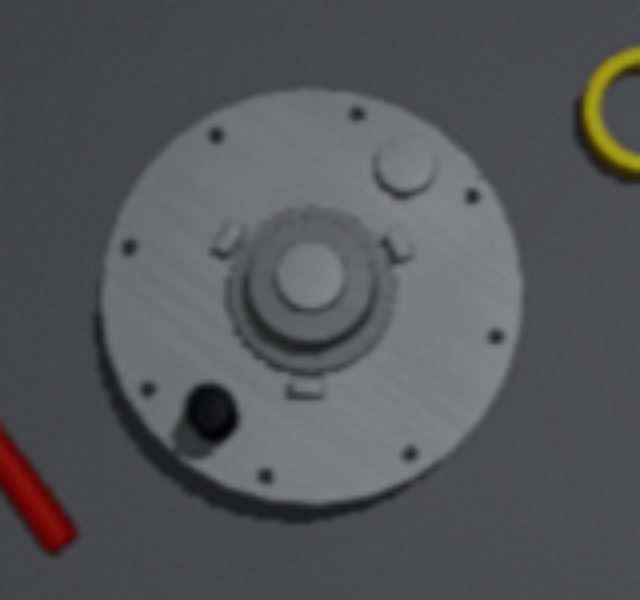

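The crop confirms the choice: the black handle is at the lower left of the disc, the middle-sized housing sits between three lugs, and the counterweight is opposite the handle. Both views put the axis at about (0.589, 0.061) and the handle at about (0.503, 0.118). That radius is 103 mm against the 105 mm stated, so it fits. I'll write a row planner, then approach with the fingers closed.

```bash
cat > p.py <<'E'
from h import *
from scipy.spatial.transform import Rotation as Rn
AX=np.array([.589,.0605]);R=.105
def down(yaw): return Rn.from_euler("xyz",[np.pi,0,yaw])
def rows(p,r,targets):
    """rows (normalised) leading from pose p,r through the list of (xyz,yaw)"""
    out=[];p=np.array(p,float)
    for q,y in targets:
        d=r.inv().apply(np.array(q)-p)/.04; n=down(y); w=(r.inv()*n).as_rotvec()/(np.pi/2)
        out.append([round(float(k),3)+0. for k in (*d,*w)])
        p=p+r.apply(np.array(out[-1][:3])*.04); r=r*Rn.from_rotvec(np.array(out[-1][3:])*np.pi/2)
    return out
def smooth(s,xyz,yaw,n):
    p=s["tcp_pos"];y0=s["tool_rot"][2];a=np.arange(1,n+1)/n
    a=np.where(a<1,a,1);f=a*a*(3-2*a)
    return rows(p,Rn.from_euler("xyz",s["tool_rot"]),[(p+(np.array(xyz)-p)*k,y0+(yaw-y0)*k) for k in f])
def show(o):
    for i in range(0,len(o),8): print(str([o[i:i+8]]).replace(" ",""))
def circ(phi,z): return np.array([AX[0]+R*np.cos(phi),AX[1]+R*np.sin(phi),z])
E
python3 - <<'E'
from p import *
from workcell import ctrl
s=ctrl.observe()
show(smooth(s,[.52,-.2,.25],.35,16))
E
```

```text
[[[0.127,-0.084,0.002,-0.001,0.0,-0.001],[0.358,-0.236,0.005,0.0,0.0,-0.001],[0.558,-0.365,0.009,0.0,0.0,-0.003],[0.726,-0.472,0.01,0.0,0.0,-0.004],[0.862,-0.551,0.013,0.0,0.0,-0.004],[0.967,-0.61,0.014,0.0,0.0,-0.005],[1.038,-0.645,0.015,0.0,0.0,-0.006],[1.078,-0.654,0.016,0.0,0.0,-0.005]]]
[[[1.084,-0.647,0.016,0.0,0.0,-0.005],[1.054,-0.618,0.015,0.0,0.0,-0.006],[0.991,-0.568,0.014,0.0,0.0,-0.005],[0.892,-0.502,0.012,0.0,0.0,-0.004],[0.757,-0.42,0.011,0.0,0.0,-0.004],[0.585,-0.32,0.008,0.0,0.0,-0.003],[0.378,-0.204,0.006,0.0,0.0,-0.001],[0.134,-0.072,0.002,0.0,0.0,-0.001]]]
```

Rounded, with every value within ±1; the fingers close on the way.

Request:
move_arm --motion '[[[0.13,-0.08,0,0,0,0],[0.36,-0.24,0,0,0,0],[0.56,-0.37,0,0,0,0],[0.72,-0.47,0,0,0,0],[0.86,-0.55,0,0,0,0],[0.95,-0.6,0,0,0,0],[0.98,-0.6,0,0,0,0],[0.98,-0.6,0,0,0,0]]]' --hand 1 --squeeze 10

```text
time_s: 0.95
tcp_pos: [0.3399, -0.4087, 0.2576]
tool_rot: [-3.141, -0.001, 0.26]
force: [0.9, -0.4, 0.4]
width: 0.026
grasp_force: 0.0
```

Request:
move_arm --motion '[[[0.98,-0.6,0,0,0,0],[0.98,-0.6,0,0,0,0],[0.95,-0.57,0,0,0,0],[0.89,-0.5,0,0,0,0],[0.76,-0.42,0,0,0,0],[0.58,-0.32,0,0,0,0],[0.38,-0.2,0,0,0,0],[0.13,-0.07,0,0,0,0]]]'

```text
time_s: 1.75
tcp_pos: [0.5244, -0.2243, 0.2575]
tool_rot: [-3.141, -0.001, 0.263]
force: [-0.7, -0.9, -0.7]
width: 0.0009
grasp_force: 0.0
```

Run:
```python
from p import *
from workcell import ctrl
s=ctrl.observe();print(s["time_s"],s["tcp_pos"],s["tool_rot"],s["width"],s["force"])
q=circ(np.radians(127),.2);print(q)
show(smooth(s,q,np.radians(37),14))
```

```text
1.75 [ 0.52438386 -0.22433811  0.25745855] [-3.14071625e+00 -9.00855061e-04  2.62576214e-01] 0.000859259279283461 [-0.70005467 -0.85945934 -0.70334366]
[0.52580942 0.14435673 0.2       ]
[[[0.035,-0.13,0.021,-0.001,-0.001,-0.004],[0.102,-0.362,0.058,0.0,0.0,-0.01],[0.164,-0.554,0.09,0.0,0.0,-0.015],[0.227,-0.703,0.114,0.0,0.0,-0.019],[0.288,-0.811,0.134,0.0,0.0,-0.023],[0.348,-0.874,0.146,0.0,0.0,-0.025],[0.397,-0.897,0.152,0.0,0.0,-0.026],[0.434,-0.879,0.152,0.0,0.001,-0.026]]]
[[[0.45,-0.826,0.146,0.0,0.0,-0.025],[0.441,-0.739,0.134,0.0,0.0,-0.023],[0.401,-0.62,0.115,0.0,0.0,-0.019],[0.328,-0.476,0.09,0.0,0.0,-0.015],[0.221,-0.305,0.059,0.0,0.0,-0.01],[0.081,-0.107,0.021,0.0,0.0,-0.004]]]
```

Request:
move_arm --motion '[[[0.04,-0.13,0.02,0,0,0],[0.1,-0.36,0.06,0,0,-0.01],[0.16,-0.55,0.09,0,0,-0.02],[0.23,-0.7,0.11,0,0,-0.02],[0.29,-0.81,0.13,0,0,-0.02],[0.35,-0.87,0.15,0,0,-0.03],[0.4,-0.9,0.15,0,0,-0.03],[0.43,-0.88,0.15,0,0,-0.03]]]'

```text
time_s: 2.55
tcp_pos: [0.5234, -0.003, 0.2228]
tool_rot: [3.142, 0.001, 0.511]
force: [-0.6, 0.7, -0.7]
width: 0.0006
grasp_force: 0.0
```

Request:
move_arm --motion '[[[0.45,-0.83,0.15,0,0,-0.02],[0.44,-0.74,0.13,0,0,-0.02],[0.4,-0.62,0.11,0,0,-0.02],[0.33,-0.48,0.09,0,0,-0.02],[0.22,-0.3,0.06,0,0,-0.01],[0.08,-0.11,0.02,0,0,0],[0,0,0,0,0,0]]]'

```text
time_s: 3.25
tcp_pos: [0.5234, 0.1411, 0.2005]
tool_rot: [3.141, 0.001, 0.651]
force: [-0.5, -0.2, 0.5]
width: 0.0007
grasp_force: 0.0
```

```bash
cat > w.py <<'E'
from p import *
from workcell import ctrl
def wristhandle(name=None):
    """handle centre from dark pixels of the wrist camera at top-face height"""
    s=ctrl.observe();c=ctrl.camera("wrist")
    T=np.eye(4);T[:3,:3]=Rn.from_euler("xyz",s["tool_rot"]).as_matrix();T[:3,3]=s["tcp_pos"]
    c["extrinsics"]=T@c["hand_eye"];h,n=handle(c,AX)
    if name: cv2.imwrite(name,c["color"])
    return s,h,n
E
python3 - <<'E'
from w import *
s,h,n=wristhandle("pics/w1.png");print(s["time_s"],s["tcp_pos"],s["tool_rot"],s["width"],s["joint_pos"],h,n)
print("handle radius, phi",np.hypot(*(h[:2]-AX)),np.degrees(np.arctan2(h[1]-AX[1],h[0]-AX[0]))) if h is not None else 0
show(smooth(s,circ(np.radians(127),.105),np.radians(37),7))
E
```

```text
3.25 [0.52339828 0.14111923 0.20054004] [3.14132552e+00 6.47768251e-04 6.51030709e-01] 0.0007240689608164376 [-0.24105753  0.66193371 -0.17679723  1.87496838  0.18757146  0.62119988
 -1.45402674] [0.51149717 0.1300705  0.12643037] 371
handle radius, phi 0.10414769865697603 138.08722860744487
[[[0.005,-0.002,0.132,0.0,0.0,0.0],[0.015,-0.004,0.342,0.0,0.0,0.001],[0.019,-0.005,0.466,0.0,0.0,0.0],[0.021,-0.006,0.508,0.0,0.0,0.001],[0.019,-0.006,0.467,0.0,0.0,0.001],[0.014,-0.004,0.341,0.0,0.0,0.0],[0.005,-0.002,0.132,0.0,0.0,0.0]]]
```

View pics/w1.png

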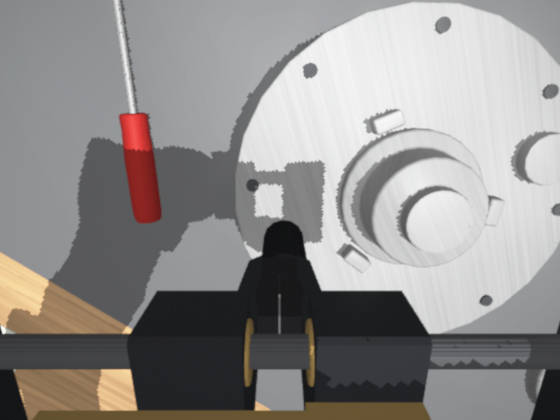

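The wrist view shows the closed fingers at (280,290) with the black handle just beyond them at (285,235), clear of the housing at (430,220) and the driver at (140,170). The fingers hide part of the handle, so I'll fit the handle angle from all the cameras. Descending beside it now.

Request:
move_arm --motion '[[[0.01,0,0.13,0,0,0],[0.01,0,0.34,0,0,0],[0.02,-0.01,0.47,0,0,0],[0.02,-0.01,0.51,0,0,0],[0.02,-0.01,0.47,0,0,0],[0.02,0,0.34,0,0,0],[0,0,0.13,0,0,0]]]'

```text
time_s: 4.0
tcp_pos: [0.5257, 0.1438, 0.1037]
tool_rot: [-3.141, 0.002, 0.65]
force: [0.1, 0.1, 0.4]
width: 0.0007
grasp_force: 0.0
```

```bash
cat > f.py <<'E'
from w import *
from scipy.optimize import least_squares
def pts(name):
    s=ctrl.observe();c=ctrl.camera(name)
    if name=="wrist":
        T=np.eye(4);T[:3,:3]=Rn.from_euler("xyz",s["tool_rot"]).as_matrix();T[:3,3]=s["tcp_pos"];c["extrinsics"]=T@c["hand_eye"]
    P=cloud(c);r=np.hypot(P[...,0]-AX[0],P[...,1]-AX[1])
    hi=min(.137,s["tcp_pos"][2]-.024) if s["tcp_pos"][2]>.15 else .137
    m=(c["z_map"]>0)&(r>.085)&(r<.125)&(P[...,2]>.072)&(P[...,2]<hi)&(c["color"].max(-1)<70)
    return s,P[m]
def phi(name,g):
    """handle angle (rad) near the guess g, from a 16 mm circle on the 105 mm orbit"""
    s,P=pts(name)
    if len(P): P=P[np.hypot(*(P[:,:2]-circ(g,0)[:2]).T)<.045]
    if len(P)<8: return s,None,len(P),0
    top=P[:,2]>.122
    def f(x):
        d=np.hypot(*(P[:,:2]-circ(x[0],0)[:2]).T)-.016
        return np.where(top,np.maximum(d,0),d)/.003
    o=least_squares(f,[g],loss="soft_l1");return s,float(o.x[0]),len(P),float(np.sqrt(np.mean(o.fun**2))*3)
E
python3 - <<'E'
from f import *
for n in("scene","top"):
    s,a,k,e=phi(n,np.radians(146));print(n,np.degrees(a) if a else a,k,"rms mm",e)
t=s["tcp_pos"];d=t[:2]-AX;print(s["time_s"],t,s["tool_rot"],"r",np.hypot(*d),"phi",np.degrees(np.arctan2(d[1],d[0])),s["force"])
a=np.degrees(np.arctan2(d[1],d[0]))
st=[1,1.5,1.5,1.5,1.5,1.8,2.4,3,3.7,4.4,5.1,5.8,6.5,7.2,7.8,8.0]
o=[]
for x in st: a+=x;o.append((circ(np.radians(a),.105),np.radians(a-90)))
show(rows(t,Rn.from_euler("xyz",s["tool_rot"]),o));print(a)
E
```

```text
scene 146.0008563438718 131 rms mm 1.2144324325114129
top None 0 rms mm 0
4.05 [0.52567255 0.14397022 0.10366007] [-3.14136901e+00  2.12297268e-03  6.50544842e-01] r 0.10477425451238319 phi 127.18697715529156 [ 0.33412356  0.48239071 -0.40706205]
[[[-0.046,-0.005,-0.033,0.0,0.001,-0.01],[-0.069,0.001,0.0,0.0,0.0,-0.017],[-0.068,0.0,0.0,0.0,0.0,-0.016],[-0.069,0.001,0.0,0.0,0.0,-0.017],[-0.069,0.001,0.0,0.0,0.0,-0.017],[-0.082,0.002,0.0,0.0,0.0,-0.02],[-0.11,0.002,0.0,0.0,0.0,-0.026],[-0.137,0.004,0.0,0.0,0.0,-0.034]]]
[[[-0.17,0.005,0.0,0.0,0.0,-0.041],[-0.201,0.008,0.0,0.0,0.0,-0.049],[-0.234,0.01,0.0,0.0,0.0,-0.056],[-0.265,0.014,0.0,0.0,0.0,-0.065],[-0.297,0.017,0.0,0.0,0.0,-0.072],[-0.329,0.02,0.0,0.0,0.0,-0.08],[-0.356,0.025,0.0,0.0,0.0,-0.087],[-0.366,0.025,0.001,0.0,0.0,-0.089]]]
189.8869771552916
```

Request:
move_arm --motion '[[[-0.046,0,0,0,0,-0.01],[-0.069,0,0,0,0,-0.017],[-0.069,0,0,0,0,-0.017],[-0.069,0.001,0,0,0,-0.017],[-0.069,0.001,0,0,0,-0.017],[-0.082,0.002,0,0,0,-0.02],[-0.11,0.002,0,0,0,-0.026],[-0.137,0.004,0,0,0,-0.034]]]'

```text
time_s: 4.9
tcp_pos: [0.5074, 0.1267, 0.105]
tool_rot: [3.141, -0.0, 0.904]
force: [1.4, 1.5, -1.0]
width: -0.0
grasp_force: 0.0
```

Request:
move_arm --motion '[[[-0.17,0.005,0,0,0,-0.041],[-0.2,0.008,0,0,0,-0.049],[-0.234,0.01,0,0,0,-0.056],[-0.265,0.014,0,0,0,-0.065],[-0.297,0.017,0,0,0,-0.072],[-0.329,0.02,0,0,0,-0.08],[-0.356,0.025,0,0,0,-0.087],[-0.366,0.025,0,0,0,-0.089]]]'

```text
time_s: 5.7
tcp_pos: [0.4859, 0.0425, 0.105]
tool_rot: [-3.141, 0.0, 1.754]
force: [0.5, -0.5, 0.1]
width: 0.0008
grasp_force: 0.0
```

Run:
```python
from f import *
s0=ctrl.observe();d=s0["tcp_pos"][:2]-AX;a=np.arctan2(d[1],d[0]);print(s0["time_s"],s0["tcp_pos"],s0["tool_rot"],np.hypot(*d),np.degrees(a),s0["force"])
s,p,k,e=phi("scene",a+.25);print("handle",np.degrees(p) if p else p,k,e)
if not p:p=a+.245
s=ctrl.observe();t=s["tcp_pos"];d=t[:2]-AX;a=np.arctan2(d[1],d[0]);y=s["tool_rot"][2];print("now",s["time_s"],np.degrees(a),t)
# plan: handle model from photo time, pusher row schedule
w=1.37;H=lambda tt:p+w*(tt-s0["time_s"])-.08*(tt-s0["time_s"])**2
T=s["time_s"]+np.arange(1,9)*.1
gap=np.array([H(x) for x in T])
ph=[a+.06,a+.15,a+.29]
g0=gap[2]-ph[2]
ph+= [gap[3]-g0*.75,gap[4]-g0*.42,gap[5]-g0*.14,gap[6],gap[7]]
z=[.115,.148,.178,.178,.176,.176,.176,.176]
print(np.degrees(np.array(ph)-gap).round(1))
show(rows(t,Rn.from_euler("xyz",s["tool_rot"]),[(circ(q,zz),y) for q,zz in zip(ph,z)]))
```

```text
5.7 [0.48587205 0.04249759 0.10504283] [-3.14123992e+00  3.09631577e-04  1.75445616e+00] 0.10468744209055802 -170.0980047790791 [ 0.54018454 -0.48913883  0.12870141]
handle -155.69213758387147 337 3.785541626597218
now 5.75 -168.09428706934247 [0.48613823 0.03881291 0.10481221]
[-20.6 -23.1 -22.7 -17.   -9.5  -3.2   0.    0. ]
[[[-0.158,0.011,-0.254,-0.001,0.002,0.0],[-0.234,0.031,-0.825,0.0,0.0,0.0],[-0.357,0.088,-0.75,0.0,0.0,0.0],[-0.547,0.25,0.0,0.0,0.0,0.0],[-0.531,0.424,0.05,0.0,0.0,0.0],[-0.377,0.498,0.0,0.0,0.0,0.0],[-0.202,0.43,0.0,0.0,0.0,0.0],[-0.092,0.313,0.0,0.0,0.0,0.0]]]
```

Request:
move_arm --motion '[[[-0.158,0.011,-0.25,0,0,0],[-0.234,0.03,-0.82,0,0,0],[-0.36,0.09,-0.75,0,0,0],[-0.567,0.27,0,0,0,0],[-0.551,0.444,0.05,0,0,0],[-0.397,0.518,0,0,0,0],[-0.202,0.43,0,0,0,0],[-0.092,0.313,0,0,0,0]]]'

```text
time_s: 6.55
tcp_pos: [0.5882, -0.0441, 0.1756]
tool_rot: [3.141, 0.0, 1.743]
force: [-0.6, 0.6, 0.4]
width: 0.0007
grasp_force: 0.0
```

```bash
cat > n.py <<'E'
from f import *
import sys,json,os
t1,g,w=map(float,sys.argv[1:4])   # last photo time, angle deg, speed rad/s
s0=ctrl.observe();t=s0["time_s"];gg=np.radians(g)+w*(t-t1)-.07*(t-t1)**2
d=s0["tcp_pos"][:2]-AX;a=np.arctan2(d[1],d[0])
print("t",t,"tcp r,phi",np.hypot(*d).round(4),np.degrees(a).round(1),"z",s0["tcp_pos"][2].round(4),"yaw",s0["tool_rot"][2].round(3),"pred",np.degrees(gg).round(1)%360)
for n in("scene","top","wrist") if len(sys.argv)<5 else sys.argv[4:]:
    s,p,k,e=phi(n,gg);print(n,s["time_s"],None if p is None else np.degrees(p).round(2),k,round(e,1))
    if p is not None and k>25: break
E
cat > r.py <<'E'
from f import *
import sys
# args: photo time, phi deg, w at that time, command-pose lag lead s
t1,g,w,lead=map(float,sys.argv[1:5]);g=np.radians(g)
tau,c=12.9,.643
H=lambda x:g+(w+c)*tau*(1-np.exp(-(x-t1)/tau))-c*(x-t1)
s=ctrl.observe();t=s["time_s"];T=t+np.arange(1,9)*.1+lead
cmd=np.array([float(x) for x in sys.argv[5:8]]) if len(sys.argv)>7 else s["tcp_pos"]
show(rows(cmd,Rn.from_euler("xyz",s["tool_rot"]),[(circ(H(x),.176),s["tool_rot"][2]) for x in T]))
print("final cmd",circ(H(T[-1]),.176).round(4),"end t",round(t+.8,2),"phi end",np.degrees(H(t+.8)).round(1),"w end",(w+c)*np.exp(-(t+.8-t1)/tau)-c)
E
python3 n.py 5.7 -155.7 1.37
```

```text
t 6.55 tcp r,phi 0.1046 -90.5 z 0.1756 yaw 1.743 pred 268.1
scene 6.55 -83.31 305 1.0
```

```bash
python3 r.py 6.55 -83.3 1.40 0 .5882 -.0441 .1756
```

```text
[[[-0.022,0.868,-0.007,0.002,0.0,0.0],[0.079,0.35,0.0,0.0,0.0,0.0],[0.124,0.332,0.0,0.0,0.0,0.0],[0.166,0.31,0.0,0.0,0.0,0.0],[0.203,0.281,0.0,0.0,0.0,0.0],[0.235,0.249,0.0,0.0,0.0,0.0],[0.263,0.215,0.0,0.0,0.0,0.0],[0.284,0.177,0.0,0.0,0.0,0.0]]]
final cmd [0.6887 0.0275 0.176 ] end t 7.4 phi end -18.3 w end 1.2697229268171704
```

Request:
move_arm --motion '[[[-0.02,0.868,0,0,0,0],[0.079,0.35,0,0,0,0],[0.124,0.332,0,0,0,0],[0.166,0.31,0,0,0,0],[0.203,0.281,0,0,0,0],[0.235,0.249,0,0,0,0],[0.263,0.215,0,0,0,0],[0.284,0.177,0,0,0,0]]]'

```text
time_s: 7.4
tcp_pos: [0.6876, 0.0301, 0.1757]
tool_rot: [-3.141, 0.0, 1.746]
force: [-0.6, 0.0, -0.0]
width: 0.0004
grasp_force: 0.0
```

```bash
python3 n.py 6.55 -83.3 1.40
```

```text
t 7.4 tcp r,phi 0.1032 -17.2 z 0.1757 yaw 1.746 pred 342.0
scene 7.4 -18.72 303 0.9
```

```bash
python3 r.py 7.4 -18.7 1.262 0 .6887 .0275 .176
```

```text
[[[0.436,0.188,0.002,0.001,-0.002,0.0],[0.312,0.082,0.0,0.0,0.0,0.0],[0.317,0.042,0.0,0.0,0.0,0.0],[0.316,0.004,0.0,0.0,0.0,0.0],[0.31,-0.034,0.0,0.0,0.0,0.0],[0.301,-0.069,0.0,0.0,0.0,0.0],[0.287,-0.102,0.0,0.0,0.0,0.0],[0.27,-0.133,0.0,0.0,0.0,0.0]]]
final cmd [0.6697 0.1277 0.176 ] end t 8.25 phi end 39.8 w end 1.1405228465916344
```

Request:
move_arm --motion '[[[0.436,0.188,0,0,0,0],[0.312,0.082,0,0,0,0],[0.317,0.042,0,0,0,0],[0.316,0.004,0,0,0,0],[0.31,-0.034,0,0,0,0],[0.301,-0.069,0,0,0,0],[0.287,-0.102,0,0,0,0],[0.27,-0.133,0,0,0,0]]]'

```text
time_s: 8.25
tcp_pos: [0.6681, 0.1301, 0.1758]
tool_rot: [-3.142, 0.0, 1.746]
force: [0.3, -0.2, -0.8]
width: 0.0007
grasp_force: 0.0
```

```bash
python3 n.py 7.4 -18.7 1.262
```

```text
t 8.25 tcp r,phi 0.1054 41.3 z 0.1758 yaw 1.746 pred 39.9
scene 8.25 39.42 273 1.1
```

```bash
python3 r.py 8.25 39.4 1.13 -.01 .6697 .1277 .176
```

```text
[[[0.327,-0.22,0.001,-0.001,-0.001,0.0],[0.217,-0.191,0.0,0.0,0.0,0.0],[0.193,-0.211,0.0,0.0,0.0,0.0],[0.167,-0.228,0.0,0.0,0.0,0.0],[0.14,-0.242,0.0,0.0,0.0,0.0],[0.112,-0.252,0.0,0.0,0.0,0.0],[0.084,-0.259,0.0,0.0,0.0,0.0],[0.057,-0.262,0.0,0.0,0.0,0.0]]]
final cmd [0.587  0.1655 0.176 ] end t 9.1 phi end 91.6 w end 1.016940161158513
```

Request:
move_arm --motion '[[[0.327,-0.22,0,0,0,0],[0.217,-0.191,0,0,0,0],[0.193,-0.211,0,0,0,0],[0.167,-0.228,0,0,0,0],[0.14,-0.242,0,0,0,0],[0.112,-0.252,0,0,0,0],[0.084,-0.259,0,0,0,0],[0.057,-0.262,0,0,0,0]]]'

```text
time_s: 9.1
tcp_pos: [0.5852, 0.1674, 0.1759]
tool_rot: [-3.142, 0.0, 1.746]
force: [-0.4, 0.2, -0.5]
width: 0.0005
grasp_force: 0.0
```

```bash
python3 n.py 8.25 39.4 1.13
```

```text
t 9.1 tcp r,phi 0.1069 92.0 z 0.1759 yaw 1.746 pred 91.5
scene 9.1 91.3 257 1.4
```

```bash
python3 r.py 9.1 91.3 1.01 -.01 .5868 .1657 .176
```

```text
[[[0.026,-0.372,0.001,-0.002,0.0,0.0],[-0.009,-0.258,0.0,0.0,0.0,0.0],[-0.034,-0.253,0.0,0.0,0.0,0.0],[-0.057,-0.246,-0.001,0.0,0.0,0.0],[-0.08,-0.236,0.0,0.0,0.0,0.0],[-0.1,-0.224,0.0,0.0,0.0,0.0],[-0.119,-0.211,0.0,0.0,0.0,0.0],[-0.136,-0.197,0.0,0.0,0.0,0.0]]]
final cmd [0.5117 0.1316 0.176 ] end t 9.95 phi end 137.9 w end 0.9045922653102212
```

Request:
move_arm --motion '[[[0.026,-0.372,0,0,0,0],[-0.009,-0.258,0,0,0,0],[-0.034,-0.253,0,0,0,0],[-0.057,-0.246,0,0,0,0],[-0.08,-0.236,0,0,0,0],[-0.1,-0.224,0,0,0,0],[-0.119,-0.211,0,0,0,0],[-0.136,-0.197,0,0,0,0]]]'

```text
time_s: 9.95
tcp_pos: [0.5106, 0.1327, 0.1758]
tool_rot: [3.142, 0.0, 1.746]
force: [0.5, -0.3, 0.2]
width: 0.0004
grasp_force: 0.0
```

```bash
python3 n.py 9.1 91.3 1.01
```

```text
t 9.95 tcp r,phi 0.1066 137.4 z 0.1758 yaw 1.746 pred 137.6
scene 9.95 137.3 252 1.1
```

```bash
python3 r.py 9.95 137.3 .887 -.01 .5115 .1316 .176
```

```text
[[[-0.21,-0.236,0.001,-0.001,0.001,0.0],[-0.165,-0.155,0.0,0.0,0.0,0.0],[-0.176,-0.138,0.0,0.0,0.0,0.0],[-0.184,-0.122,0.0,0.0,0.0,0.0],[-0.191,-0.104,0.001,0.0,0.0,0.0],[-0.197,-0.087,0.0,0.0,0.0,0.0],[-0.2,-0.07,0.0,0.0,0.0,0.0],[-0.202,-0.053,0.0,0.0,0.0,0.0]]]
final cmd [0.4841 0.0648 0.176 ] end t 10.8 phi end 178.1 w end 0.7894356720657221
```

Request:
move_arm --motion '[[[-0.21,-0.236,0,0,0,0],[-0.165,-0.155,0,0,0,0],[-0.176,-0.138,0,0,0,0],[-0.184,-0.122,0,0,0,0],[-0.191,-0.104,0,0,0,0],[-0.197,-0.087,0,0,0,0],[-0.2,-0.07,0,0,0,0],[-0.202,-0.053,0,0,0,0]]]'

```text
time_s: 10.8
tcp_pos: [0.4838, 0.0657, 0.1758]
tool_rot: [3.141, 0.0, 1.746]
force: [0.4, 0.3, -0.1]
width: 0.0005
grasp_force: 0.0
```

```bash
python3 n.py 9.95 137.3 .887
```

```text
t 10.8 tcp r,phi 0.1053 177.2 z 0.1758 yaw 1.746 pred 177.6
scene 10.8 177.14 261 1.1
```

```bash
python3 r.py 10.8 177.1 .757 -.01 .484 .0648 .176
```

```text
[[[-0.247,-0.039,0.001,-0.001,0.001,0.0],[-0.193,-0.016,0.0,0.0,0.0,0.0],[-0.19,-0.002,0.0,0.0,0.0,0.0],[-0.187,0.012,0.0,0.0,0.0,0.0],[-0.184,0.025,0.0,0.0,0.0,0.0],[-0.178,0.036,0.0,0.0,0.0,0.0],[-0.173,0.049,0.0,0.0,0.0,0.0],[-0.167,0.059,0.0,0.0,0.0,0.0]]]
final cmd [0.4994 0.0058 0.176 ] end t 11.65 phi end 211.8 w end 0.6677254515634057
```

Request:
move_arm --motion '[[[-0.247,-0.039,0,0,0,0],[-0.193,-0.016,0,0,0,0],[-0.19,-0.002,0,0,0,0],[-0.187,0.012,0,0,0,0],[-0.184,0.025,0,0,0,0],[-0.178,0.036,0,0,0,0],[-0.173,0.049,0,0,0,0],[-0.167,0.059,0,0,0,0]]]'

```text
time_s: 11.65
tcp_pos: [0.4996, 0.007, 0.1758]
tool_rot: [3.142, 0.0, 1.746]
force: [0.9, 0.8, 1.2]
width: 0.0005
grasp_force: 0.0
```

```bash
python3 n.py 10.8 177.1 .757
```

```text
t 11.65 tcp r,phi 0.1042 -149.1 z 0.1758 yaw 1.746 pred 211.1
scene 11.65 211.4 274 1.0
```

```bash
python3 r.py 11.65 211.4 .65 -.01 .4994 .006 .176
```

```text
[[[-0.221,0.095,0.0,0.0,0.001,0.0],[-0.145,0.079,0.0,0.0,0.0,0.0],[-0.139,0.086,0.0,0.0,0.0,0.0],[-0.13,0.093,0.0,0.0,0.0,0.0],[-0.123,0.1,0.0,0.0,0.0,0.0],[-0.115,0.104,0.0,0.0,0.0,0.0],[-0.106,0.11,0.0,0.0,0.0,0.0],[-0.099,0.114,0.0,0.0,0.0,0.0]]]
final cmd [ 0.5376 -0.0311  0.176 ] end t 12.5 phi end 241.0 w end 0.5675485777653457
```

Request:
move_arm --motion '[[[-0.221,0.095,0,0,0,0],[-0.145,0.079,0,0,0,0],[-0.139,0.086,0,0,0,0],[-0.13,0.093,0,0,0,0],[-0.123,0.1,0,0,0,0],[-0.115,0.104,0,0,0,0],[-0.106,0.11,0,0,0,0],[-0.099,0.114,0,0,0,0]]]'

```text
time_s: 12.5
tcp_pos: [0.5381, -0.0297, 0.1758]
tool_rot: [3.142, 0.0, 1.746]
force: [-0.6, 0.8, 0.2]
width: 0.0003
grasp_force: 0.0
```

```bash
python3 n.py 11.65 211.4 .65; python3 r.py 12.5 241 .55 -.01 .5376 -.0311 .176
```

```text
t 12.5 tcp r,phi 0.1036 -119.5 z 0.1758 yaw 1.746 pred 240.2
scene 12.5 241.23 291 1.2
[[[-0.128,0.171,0.0,0.001,0.0,0.0],[-0.076,0.117,0.0,0.0,0.0,0.0],[-0.069,0.119,0.0,0.0,0.0,0.0],[-0.061,0.12,0.0,0.0,0.0,0.0],[-0.055,0.121,0.0,0.0,0.0,0.0],[-0.047,0.122,0.0,0.0,0.0,0.0],[-0.041,0.121,0.0,0.0,0.0,0.0],[-0.034,0.121,0.0,0.0,0.0,0.0]]]
final cmd [ 0.581  -0.0442  0.176 ] end t 13.35 phi end 265.9 w end 0.47392533122510216
```

Request:
move_arm --motion '[[[-0.128,0.171,0,0,0,0],[-0.076,0.117,0,0,0,0],[-0.069,0.119,0,0,0,0],[-0.061,0.12,0,0,0,0],[-0.055,0.121,0,0,0,0],[-0.047,0.122,0,0,0,0],[-0.041,0.121,0,0,0,0],[-0.034,0.121,0,0,0,0]]]'

```text
time_s: 13.35
tcp_pos: [0.5814, -0.0426, 0.1758]
tool_rot: [3.142, 0.0, 1.746]
force: [0.6, 0.4, -0.0]
width: 0.0005
grasp_force: 0.0
```

Request:
move_arm --motion '[[[-0.02,0.09,-0.1,0,0,0],[0,0.05,-0.3,0,0,0],[0,0,-0.5,0,0,0],[0,0,-0.6,0,0,0],[0,0,-0.5,0,0,0],[0,0,-0.3,0,0,0],[0,0,-0.1,0,0,0],[0,0,0,0,0,0]]]'

```text
time_s: 14.15
tcp_pos: [0.5867, -0.0424, 0.2722]
tool_rot: [3.141, 0.0, 1.746]
force: [0.3, 0.3, -0.5]
width: 0.0003
grasp_force: 0.0
```

Request:
move_arm --motion '[[[0,0,0,0,0,0],[0,0,0,0,0,0],[0,0,0,0,0,0],[0,0,0,0,0,0],[0,0,0,0,0,0],[0,0,0,0,0,0],[0,0,0,0,0,0],[0,0,0,0,0,0]]]'

```text
time_s: 14.95
tcp_pos: [0.5867, -0.0424, 0.2718]
tool_rot: [3.142, 0.0, 1.746]
force: [0.2, -0.1, -0.3]
width: 0.0004
grasp_force: 0.0
```

Request:
move_arm --motion '[[[0,0,0,0,0,0],[0,0,0,0,0,0],[0,0,0,0,0,0],[0,0,0,0,0,0],[0,0,0,0,0,0],[0,0,0,0,0,0],[0,0,0,0,0,0],[0,0,0,0,0,0]]]'

```text
time_s: 15.75
tcp_pos: [0.5867, -0.0424, 0.2719]
tool_rot: [3.142, 0.0, 1.746]
force: [0.2, -0.1, 0.0]
width: 0.0006
grasp_force: 0.0
```

Request:
move_arm --motion '[[[0,0,0,0,0,0],[0,0,0,0,0,0],[0,0,0,0,0,0],[0,0,0,0,0,0],[0,0,0,0,0,0],[0,0,0,0,0,0],[0,0,0,0,0,0],[0,0,0,0,0,0]]]'

```text
time_s: 16.55
tcp_pos: [0.5867, -0.0424, 0.2718]
tool_rot: [3.142, 0.0, 1.746]
force: [-0.1, 0.1, 0.4]
width: 0.0004
grasp_force: 0.0
```

Request:
move_arm --motion '[[[0,0,0,0,0,0],[0,0,0,0,0,0],[0,0,0,0,0,0],[0,0,0,0,0,0],[0,0,0,0,0,0],[0,0,0,0,0,0],[0,0,0,0,0,0],[0,0,0,0,0,0]]]'

```text
time_s: 17.35
tcp_pos: [0.5867, -0.0424, 0.2718]
tool_rot: [3.142, 0.0, 1.746]
force: [0.5, 0.4, 0.2]
width: 0.0003
grasp_force: 0.0
```

Request:
move_arm --motion '[[[0,0,0,0,0,0],[0,0,0,0,0,0],[0,0,0,0,0,0],[0,0,0,0,0,0],[0,0,0,0,0,0],[0,0,0,0,0,0],[0,0,0,0,0,0],[0,0,0,0,0,0]]]'

```text
time_s: 18.15
tcp_pos: [0.5867, -0.0424, 0.2718]
tool_rot: [3.142, 0.0, 1.746]
force: [0.1, -0.6, 0.5]
width: 0.0006
grasp_force: 0.0
```

Request:
move_arm --motion '[[[0,0,0,0,0,0],[0,0,0,0,0,0],[0,0,0,0,0,0],[0,0,0,0,0,0],[0,0,0,0,0,0],[0,0,0,0,0,0],[0,0,0,0,0,0],[0,0,0,0,0,0]]]'

```text
time_s: 18.95
tcp_pos: [0.5867, -0.0424, 0.2718]
tool_rot: [3.142, 0.0, 1.746]
force: [0.4, -0.2, -0.2]
width: 0.0
grasp_force: 0.0
```

Run:
```python
from f import *
for i in range(2):
    s=ctrl.observe();c=ctrl.camera("scene");P=cloud(c);h,n=handle(c,AX);print(s["time_s"],s["tcp_pos"],h,n,None if h is None else np.degrees(np.arctan2(h[1]-AX[1],h[0]-AX[0])))
cv2.imwrite("pics/s2.png",c["color"])
```

```text
18.95 [ 0.58667257 -0.04237101  0.27182235] [0.69107696 0.02502346 0.12735774] 121 -19.164742636405084
19.0 [ 0.58668414 -0.04239266  0.27180507] [0.69088444 0.02555191 0.12767618] 116 -18.93283537489629
```

Request:
move_arm --motion '[[[0,0,0,0,0,0],[0,0,0,0,0,0],[0,0,0,0,0,0],[0,0,0,0,0,0],[0,0,0,0,0,0],[0,0,0,0,0,0],[0,0,0,0,0,0],[0,0,0,0,0,0]]]'

```text
time_s: 19.85
tcp_pos: [0.5867, -0.0424, 0.2718]
tool_rot: [3.142, 0.0, 1.746]
force: [-0.8, -0.1, 0.9]
width: 0.0004
grasp_force: 0.0
```

Request:
move_arm --motion '[[[0,0,0,0,0,0],[0,0,0,0,0,0],[0,0,0,0,0,0],[0,0,0,0,0,0],[0,0,0,0,0,0],[0,0,0,0,0,0],[0,0,0,0,0,0],[0,0,0,0,0,0]]]'

```text
time_s: 20.65
tcp_pos: [0.5867, -0.0424, 0.2718]
tool_rot: [3.142, 0.0, 1.746]
force: [-0.1, -0.1, 0.7]
width: 0.0006
grasp_force: 0.0
```

Request:
move_arm --motion '[[[0,0,0,0,0,0],[0,0,0,0,0,0],[0,0,0,0,0,0],[0,0,0,0,0,0],[0,0,0,0,0,0],[0,0,0,0,0,0],[0,0,0,0,0,0],[0,0,0,0,0,0]]]'

```text
time_s: 21.45
tcp_pos: [0.5867, -0.0424, 0.2718]
tool_rot: [-3.142, 0.0, 1.746]
force: [0.3, 0.8, -0.3]
width: 0.0005
grasp_force: 0.0
```

Request:
move_arm --motion '[[[0,0,0,0,0,0],[0,0,0,0,0,0],[0,0,0,0,0,0],[0,0,0,0,0,0],[0,0,0,0,0,0],[0,0,0,0,0,0],[0,0,0,0,0,0],[0,0,0,0,0,0]]]'

```text
time_s: 22.25
tcp_pos: [0.5867, -0.0424, 0.2718]
tool_rot: [3.142, 0.0, 1.746]
force: [0.3, -0.4, 0.0]
width: 0.0001
grasp_force: 0.0
```

```bash
cat > e.py <<'E'
from f import *
s=ctrl.observe();c=ctrl.camera("scene");h,n=handle(c,AX);print(s["time_s"],h,n,np.degrees(np.arctan2(h[1]-AX[1],h[0]-AX[0])))
P=cloud(c);r=np.hypot(P[...,0]-AX[0],P[...,1]-AX[1]);m=(c["z_map"]>0)&(r<.03)&(P[...,2]>.11)&(P[...,2]<.13);print("housing",P[m].mean(0),m.sum())
cv2.imwrite("pics/s3.png",c["color"])
E
python3 e.py
```

```text
22.25 [0.69121822 0.02645596 0.12773517] 123 -18.420469857877634
housing [0.5915162  0.05576616 0.1174548 ] 226
```

Request:
move_arm --motion '[[[0,0,0,0,0,0],[0,0,0,0,0,0],[0,0,0,0,0,0],[0,0,0,0,0,0],[0,0,0,0,0,0],[0,0,0,0,0,0],[0,0,0,0,0,0],[0,0,0,0,0,0]]]'

```text
time_s: 23.1
tcp_pos: [0.5867, -0.0424, 0.2718]
tool_rot: [-3.142, 0.0, 1.746]
force: [-0.4, -0.2, 0.1]
width: 0.0004
grasp_force: 0.0
```

```bash
python3 e.py
```

```text
23.1 [0.69131163 0.02643426 0.12726476] 127 -18.41572451500153
housing [0.59135329 0.05547291 0.1176449 ] 224
```

View pics/s3.png

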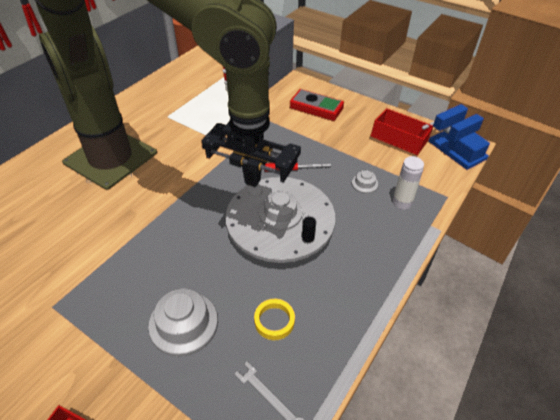

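The turntable is at rest: the handle at (309,229) shows the same angle in photos 0.85 s apart. The housing is still seated at (282,205), the tape at (274,318) and the driver at (300,167) haven't moved, and the gripper is clear. Handing in.

```bash
python3 -c "
from workcell import ctrl
print(ctrl.hand_in())"
```

```text
the job is handed in; nothing more can be done
None
```

The job is handed in: I spun the turntable counter-clockwise to about 1.4–1.5 rad/s (a turn in about 4.2–4.5 s, a little quicker than the five asked), followed the handle from about 4.5 cm above it for just over 6 s as it coasted, and let it run down to rest, with the housing, tape and screwdriver in place.

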